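# Advance the star wheel of a shop sample display by one tooth

### The job

Take the blue-handled key from its stand, put its pin through the slot in the lid of the pink-trimmed sample display, and push the star wheel on by one tooth, clockwise seen from above, so that the pink sample comes to the black pointer. Then stand the key back in its holder, upright and fully home, and let go.

Things in the scene. Friction and masses are not known exactly. Their poses are not given: they have to be found in the camera images.
- key_grip (a point): Centre of the blue square handle, 24 x 24 x 64 mm tall, of the loose key standing in the grey stand; z up, handle sides face x and y. Below the handle: a dark disc flange 56 mm across, 6 mm thick, its underside 38 mm below this point; then a steel pin 12 mm across, 50 mm long, on the axis, ending 88 mm below this point. About 0.15 kg.
- stand_mouth (a point): Centre of the square hole (33 mm wide, right through) in the top face of the grey stand, a fixed block 80 x 80 x 62 mm tall; z up. The key hangs by its flange on the top face, pin in the hole: fully home, its handle centre is 38 mm above this point.
- pink_slot (a point): Centre of the black-edged slot (30 mm along x, 129 mm along y) in the clear lid of the fixed 260 mm square pink-walled display, on the lid's top, 62 mm above the counter; -x faces the robot. Pin goes in at 45 mm towards -y (no teeth there), flange 0-20 mm above the lid, then pushes a tooth along +y: one tooth done at +52 mm; slot end stops it at +58 mm, also good.
- pink_wheel (a joint): Angle of that display's star wheel (rad, clockwise from above is positive); starts within 0.1 of 0; pink at the pointer at 0.785, one of 8 teeth. Vertical axis 85 mm +x, 30 mm +y of the slot's centre. Teeth: grey radial bars 14 mm wide, tips at radius 118 mm, 16 to 42 mm below the lid's top; box floor 56 mm below it. Turns lightly (1.5 N), stays put. Black pointer on the +x side.

How it is judged:
By the outcome, as a careful person would: the job done as asked, in the order asked, and still so for the second after the job is handed in, with the robot touching nothing.
It also fails if it takes over 58 s, if anything falls off the work surface, if the arm or the gripper's body presses on something with over 40 N, if the wrist force passes 120 N, or if a joint passes its speed limit or range.

### The arm

A 6-joint arm with a two-finger parallel gripper is mounted at the origin on the work surface. World frame = base frame: x ahead of the robot, y to its left, z up, the work surface at z = 0. Lengths are in mm, angles in rad, forces in N, time in s.
With the tool pointing down it reaches from about 350 to 975 mm from the base axis. Payload 7.1 kg.
Tool frame: the origin (TCP) lies at the very end of the fingers, on their centre line; the grasp point (between the pads) lies tcp_to_grasp behind it (tcp_to_grasp is the distance from the TCP to the grasp point, in mm); z points along the fingers, x is the direction in which the jaws open and shut, and the axes are right-handed (so a half turn about z gives the same grasp; the last joint's range is limited). The gripper opens to 88 mm and grips with 3 to 60 N. Pads are 20 mm wide; open, the fingers measure 115 mm over their backs; the gripper's body (75 mm by 178 mm) begins 61 mm behind the grasp point.
Start: joints at [1.272, 0.423, 1.63, -0, 1.089, -0.019], TCP at [172.57, 600.686, 222.675] pointing down, gripper open.
Joint ranges: [-3, 3], [-0.9, 2.11], [0.09, 2.58], [-1.31, 4.45], [0.11, 2.69], [-2.54, 2.54]. Speed limits (rad/s): [2.39, 2.39, 3.01, 3.14, 3.14, 3.14].

### API

Orientations are given as a rotation vector (axis times angle).
In Python, from workcell import get_obs, get_image, close_job, recognise, mark_of, tcp_to_grasp gives the robot as it stands. The module is installed in compiled form; this text tells all that it offers.
- The arm moves only by the tool move_arm, never from a script. Its argument "motion" is a list of rows, each a list of 7 numbers: the shift along the world's x, y, z in mm, then the turn, a rotation vector about the world's x, y, z in rad, then the finger opening in mm, from 0 to 87.8. A call has 1 to 5 rows; each row is the pose to reach, as a shift and turn from the pose commanded when the call began; what a row does not reach only later rows make up. A row lasts 1/12 s, in which the tool goes at most 41.7 mm and 7.16 degrees, less where a joint would pass 70% of its speed; a pose out of reach is approached as far as the arm can. A call with a gripper value outside its range is refused whole. The fingers move at their own pace and stop on an object; the grip force is fixed at half the most. Time passes only in rows, so rows that repeat a pose let the fingers close. It gives the time, the measured TCP pose, the force and the opening at its end, in the units of the state.
- get_obs(): the state, without advancing time (a new reading comes with each control period).
- get_image(name): name is "scene" or "top" or "wrist"; returns a dict with "color" (420x560x3 uint8, red, green, blue), "mtx" (3x3 intrinsics, pixels), "k1" (the pictures are not rectified: a ray, as slopes to the right and down, at radius r is drawn at 1 + k1 r^2 times it, then the intrinsics apply), "camera_from_world" (4x4, takes a point from world to camera coordinates). Camera axes: x right, y up, looking along -z (the intrinsics and any distortion apply to the point x, -y, -z); pixel columns grow to the right and rows downward; lengths in mm; the calibration is good to about 2 mm. A picture is of the moment at which its call begins. There is no depth.
- close_job(): hands the job in, once; it reports no verdict.
Trained networks look in a picture, given as the dict that the camera call returned (one of the last four; its "shot" number tells which), for a name from the list of things; names that differ only in an ending like _2 or _b are one class to them, and where a whole thing is asked for, a point or a joint stands for the part that bears it (a point fixed in the world has none). Each returns a list of dicts, best first, with "p" (0 to 1); they miss things now and then, are a little off and sometimes report something else, mostly with a low value. They report only what shows in the picture. A call takes as long as a camera call.
- recognise(picture, label): "bbox" ([centre column, centre row, width, height] in pixels, round what is visible of it).
- mark_of(picture, label): "location" ([row, column] in pixels: a listed point, or the origin of a listed thing).
The state is a dict: "t": time; "qpos": joint angles; "qvel": joint speeds; "joint_torque": joint torques, N m; "ee_pos": TCP position; "orientation": TCP orientation; "ft_force": force on the tool from outside, world axes, zero at the start; "moment": the same for the moment, N m; "width": finger opening in mm.
Only numpy, scipy, OpenCV 4.12 (cv2) and the standard library are available. Lean on these libraries where they do the work, as an engineer would, in place of code of your own. Each camera call takes 0.05 s, during which the arm holds its last target. There are 200 camera calls.

## Working session

There is one attempt and no reset: what is moved stays moved. The work goes in short steps, Python scripts to look and compute and a tool call to move; the robot and the scene stay as the last step left them, time stands still between calls to the robot, and variables do not carry over. Pictures are saved under pics/ and viewed, about 8 in all and at most 12, crops included, and the job is handed in when it is done.

Besides the shell and the picture viewer there is one more tool, called as name(argument=value, ...), one argument or row to a line, values as JSON. move_arm: Moves the arm, as the interface text tells. Its arguments: {"type":"object","properties":{"motion":{"type":"array"}},"required":["motion"]}

```bash
mkdir -p pics; cat > h.py <<'E'
import numpy as np, cv2
from workcell import *
def ray(im,rc):
    K=im["mtx"];u=np.array([(rc[1]-K[0][2])/K[0][0],(rc[0]-K[1][2])/K[1][1]])
    s=u.copy()
    for _ in range(20): s=u/(1+im["k1"]*(s@s))
    T=np.array(im["camera_from_world"]);R=T[:3,:3]
    return -R.T@T[:3,3], R.T@np.array([s[0],-s[1],-1])
def at_z(im,rc,z):
    o,d=ray(im,rc); return o+d*(z-o[2])/d[2]
def tri(rs):
    A=np.zeros((3,3));b=np.zeros(3)
    for o,d in rs:
        d=d/np.linalg.norm(d);P=np.eye(3)-np.outer(d,d);A+=P;b+=P@o
    x=np.linalg.solve(A,b)
    return x,[np.linalg.norm(np.cross(x-o,d/np.linalg.norm(d))) for o,d in rs]
def proj(im,p):
    T=np.array(im["camera_from_world"]);c=T[:3,:3]@p+T[:3,3];s=np.array([c[0],-c[1]])/-c[2]
    s=s*(1+im["k1"]*(s@s));K=im["mtx"];return [s[1]*K[1][1]+K[1][2],s[0]*K[0][0]+K[0][2]]
E
python3 - <<'E'
from h import *
print(tcp_to_grasp,get_obs())
ims={}
for n in ["scene","top","wrist"]:
    im=get_image(n);ims[n]=im
    cv2.imwrite(f"pics/a_{n}.png",im["color"][:,:,::-1])
    o,d=ray(im,(210,280));print(n,o.round(),d.round(2))
    for l in ["key_grip","stand_mouth","pink_slot"]:
        for m in mark_of(im,l)[:2]: print(l,m,[at_z(im,m["location"],z).round(1) for z in (62,100)])
    print(recognise(im,"pink_wheel")[:2])
cv2.imwrite("pics/a.png",np.hstack([cv2.resize(ims[n]["color"],(800,600)) for n in ["top"]])[:,:,::-1])
E
```

```text
18.700000000000003 {'t': 0.0, 'qpos': array([ 1.27200250e+00,  4.23804929e-01,  1.63067535e+00,  2.56786023e-05,
        1.08859637e+00, -1.89850255e-02]), 'qvel': array([-0.00025706, -0.00165267,  0.00029975, -0.00142166, -0.0007571 ,
        0.00028039]), 'joint_torque': array([ 1.48865231e-03, -5.44630873e+01, -2.73671722e+01,  6.44508144e-02,
        2.27758137e-02, -1.24303283e-04]), 'ee_pos': array([172.40611487, 600.18215232, 221.92987407]), 'orientation': array([ 2.50884355e+00,  1.88943227e+00, -1.90876091e-03]), 'ft_force': array([0.78044625, 0.21222671, 0.2208808 ]), 'moment': array([ 0.0167817 ,  0.00136274, -0.03338915]), 'width': 87.61503658751771}
scene [1077.  322.  880.] [-0.52 -0.34 -0.78]
key_grip {'location': [224.9, 266.5], 'p': 0.59} [array([586.3, -29.2,  62. ]), array([609.1, -12.9, 100. ])]
stand_mouth {'location': [234.7, 264.4], 'p': 0.56} [array([612.7, -16.4,  62. ]), array([634.2,  -0.7, 100. ])]
pink_slot {'location': [160.8, 178.7], 'p': 0.65} [array([ 549. , -352.9,   62. ]), array([ 573.6, -321.6,  100. ])]
[{'bbox': [183.8, 167.2, 7.6, 10.8], 'p': 0.4}]
top [ 411.  -40. 1191.] [ 0.13  0.03 -0.99]
key_grip {'location': [185.0, 284.7], 'p': 0.65} [array([622.8, -14.7,  62. ]), array([615.7, -15.5, 100. ])]
stand_mouth {'location': [187.0, 284.1], 'p': 0.76} [array([617.8, -13.2,  62. ]), array([610.9, -14.1, 100. ])]
pink_slot {'location': [213.7, 422.3], 'p': 0.81} [array([ 552.1, -346.5,   62. ]), array([ 547.3, -336.2,  100. ])]
[]
wrist [ 99. 622. 384.] [ 0.27 -0.08 -0.96]
[]
```

View pics/a_top.png

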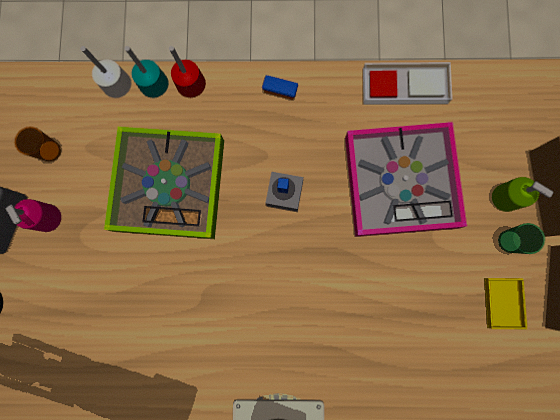

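View pics/a_scene.png

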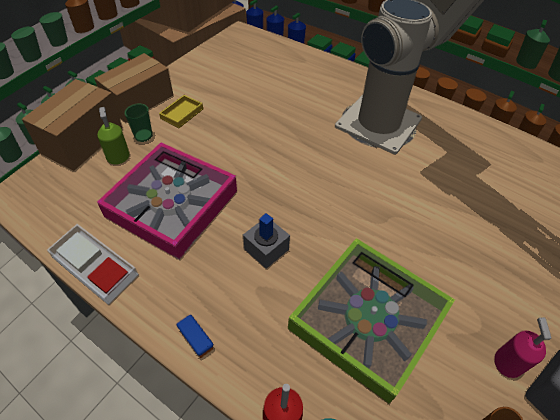

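The top view shows the pink display at about (405,180), with its slot at (422,212), and the stand with the key at (284,190). The display and stand both look slightly yawed, so I'll measure those yaws.

```bash
python3 - <<'E'
from h import *
from scipy.spatial.transform import Rotation as R
top=get_image("top");sc=get_image("scene")
hsv=cv2.cvtColor(top["color"],cv2.COLOR_RGB2HSV)
def rect(m,z):
    cs,_=cv2.findContours(m.astype(np.uint8),0,2);c=max(cs,key=cv2.contourArea)
    pts=np.array([at_z(top,(p[0][1],p[0][0]),z)[:2] for p in c],np.float32)
    print(len(c),cv2.minAreaRect(pts))
roi=np.zeros(hsv.shape[:2],bool);roi[100:260,320:490]=1
rect((hsv[...,0]>155)&(hsv[...,0]<175)&(hsv[...,1]>150)&roi,62)
roi[:]=0;roi[160:220,255:312]=1
rect((hsv[...,1]<60)&roi,62); rect((hsv[...,0]>100)&(hsv[...,0]<130)&(hsv[...,1]>130)&roi,132)
for l in ["key_grip","stand_mouth","pink_slot"]:
    print(l,tri([ray(i,mark_of(i,l)[0]["location"]) for i in(top,sc)]))
o=get_obs();print(R.from_rotvec(o["orientation"]).as_matrix().round(3))
cv2.imwrite("pics/b.png",cv2.resize(np.hstack([top["color"][110:250,335:475],top["color"][150:220,250:320].repeat(2,0).repeat(2,1)])[:,:,::-1],None,fx=2.8,fy=2.8,interpolation=2))
E
```

```text
110 ((640.268798828125, -306.08941650390625), (262.5625915527344, 266.9875183105469), 4.646864414215088)
65 ((607.929443359375, -12.85104751586914), (80.56629180908203, 85.16511535644531), 79.40664672851562)
15 ((609.7047119140625, -11.179426193237305), (25.30027961730957, 32.7343635559082), 89.91847229003906)
key_grip (array([615.45020274, -10.2023194 , 107.16621798]), [np.float64(6.833416601826982), np.float64(6.833416601826897)])
stand_mouth (array([611.99418011, -17.01163396,  61.07691146]), [np.float64(0.4139663464009661), np.float64(0.41396634640102636)])
pink_slot (array([ 551.0795331 , -344.72083011,   59.6274322 ]), [np.float64(0.5396734373769), np.float64(0.5396734373768499)])
[[ 0.276  0.961  0.   ]
 [ 0.961 -0.276 -0.   ]
 [-0.     0.    -1.   ]]
```

View pics/b.png

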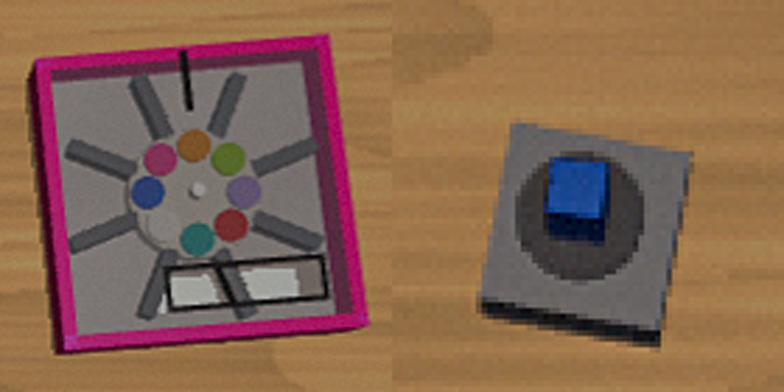

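move_arm(
  motion=[
    [30,-30,20,0,0,0.1,87],
    [55,-64,20,0,0,0.2,87],
    [75,-100,20,0,0,0.28,87],
    [98,-135,20,0,0,0.28,87],
    [120,-170,20,0,0,0.28,87],
  ],
)

```text
t: 1.57
ee_pos: [290.7, 433.1, 242.9]
orientation: [-2.22, -2.223, -0.001]
ft_force: [0.6, 0.3, -0.1]
width: 86.9
```

move_arm(
  motion=[
    [23,-34,0,0,0,0,87],
    [46,-68,0,0,0,0,87],
    [69,-102,0,0,0,0,87],
    [92,-136,0,0,0,0,87],
    [115,-170,0,0,0,0,87],
  ],
)

```text
t: 1.98
ee_pos: [405.9, 262.9, 243.0]
orientation: [2.221, 2.222, 0.001]
ft_force: [1.9, 0.4, -0.3]
width: 86.7
```

move_arm(
  motion=[
    [24,-34,0,0,0,0,87],
    [48,-68,0,0,0,0,87],
    [72,-102,0,0,0,0,87],
    [96,-136,0,0,0,0,87],
    [120,-170,0,0,0,0,87],
  ],
)

```text
t: 2.4
ee_pos: [526.0, 92.6, 243.0]
orientation: [2.221, 2.221, 0.001]
ft_force: [1.3, 2.0, -0.3]
width: 86.9
```

move_arm(
  motion=[
    [24,-34,0,0,0,0,87],
    [48,-68,0,0,0,0,87],
    [85,-104,0,0,0,0,87],
    [85,-104,0,0,0,0,87],
    [85,-104,0,0,0,0,87],
  ],
)

```text
t: 2.82
ee_pos: [611.8, -11.7, 242.4]
orientation: [2.224, 2.218, 0.001]
ft_force: [-0.4, -1.6, 0.1]
width: 86.9
```

```bash
python3 - <<'E'
from h import *
from scipy.spatial.transform import Rotation as R
o=get_obs();print(o["t"],o["ee_pos"],o["qpos"].round(2),R.from_rotvec(o["orientation"]).as_matrix().round(3)[:2])
w=get_image("wrist");top=get_image("top")
cv2.imwrite("pics/c.png",w["color"][:,:,::-1])
for l,z in (("key_grip",100),("stand_mouth",62)):
    m=mark_of(w,l)[:1]; print(l,m,[at_z(w,x["location"],z).round(1) for x in m])
hsv=cv2.cvtColor(w["color"],cv2.COLOR_RGB2HSV)
m=(hsv[...,0]>100)&(hsv[...,0]<130)&(hsv[...,1]>130)
cs,_=cv2.findContours(m.astype(np.uint8),0,2);c=max(cs,key=cv2.contourArea)
print(cv2.boundingRect(c),cv2.approxPolyDP(c,4,True)[:,0])
for p in cv2.approxPolyDP(c,4,True)[:,0]: print(at_z(w,(p[1],p[0]),132).round(1))
E
```

```text
2.8167 [611.76550007 -11.66482898 242.42065692] [-0.04  0.38  1.64 -0.    1.11 -1.61] [[ 0.003  1.     0.001]
 [ 1.    -0.003 -0.   ]]
key_grip [{'location': [196.0, 279.4], 'p': 0.6}] [array([611.6, -11.8, 100. ])]
stand_mouth [] []
(257, 362, 65, 32) [[262 363]
 [257 379]
 [261 384]
 [315 393]
 [321 380]
 [316 372]]
[773.1 -29.4 132. ]
[792.9 -34.8 132. ]
[799.3 -30.9 132. ]
[811.2  24.1 132. ]
[794.4  29.6 132. ]
[784.3  24.2 132. ]
```

View pics/c.png

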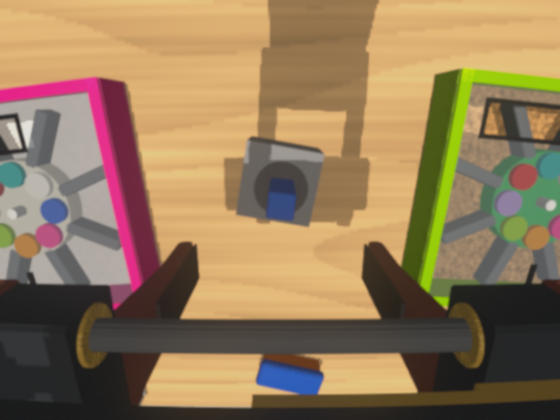

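The wrist view shows the key handle at about (282,200), with the fingers on either side of it. I'll measure the handle's yaw.

```bash
python3 - <<'E'
from h import *
w=get_image("wrist")
hsv=cv2.cvtColor(w["color"],cv2.COLOR_RGB2HSV)
m=(hsv[...,0]>105)&(hsv[...,0]<130)&(hsv[...,1]>100);m[240:]=0
cs,_=cv2.findContours(m.astype(np.uint8),0,2);c=max(cs,key=cv2.contourArea)
a=cv2.approxPolyDP(c,3,True)[:,0];print(a.tolist())
for p in a: print(at_z(w,(p[1],p[0]),132).round(1),at_z(w,(p[1],p[0]),68).round(1))
cv2.imwrite("pics/d.png",cv2.resize(w["color"][130:240,220:340],None,fx=5,fy=5,interpolation=2)[:,:,::-1])
E
```

```text
[[269, 183], [263, 220], [286, 223], [290, 207], [288, 187]]
[589.5 -16.7 132. ] [602.9 -18.9  68. ]
[621.6 -22.1 132. ] [642.5 -25.5  68. ]
[624.3  -2.5 132. ] [645.8  -1.3  68. ]
[610.1   0.8 132. ] [628.3   2.8  68. ]
[592.9  -1.  132. ] [6.07e+02 5.00e-01 6.80e+01]
```

View pics/d.png

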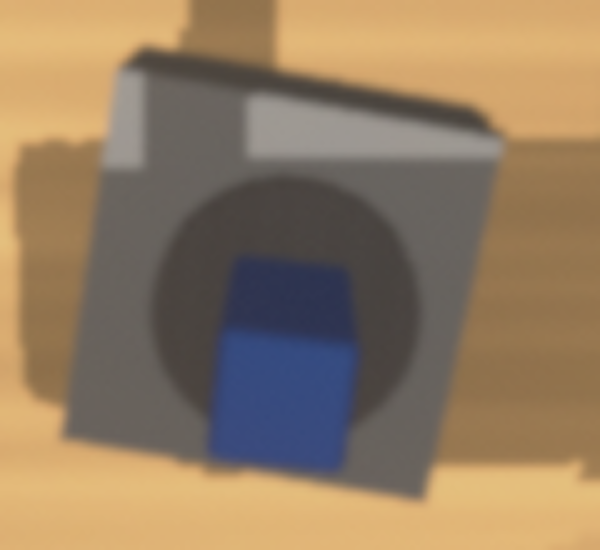

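```bash
python3 - <<'E'
from h import *
w=get_image("wrist")
for z,P in ((132,[(222,328),(358,343),(342,472),(208,458)]),(68,[(286,308)]),(62,[(122,70),(503,143),(425,500),(63,438)])):
    q=np.array([at_z(w,(130+y/5,220+x/5),z) for x,y in P]);print(q.round(1),q.mean(0).round(1),[np.degrees(np.arctan2(*(q[(i+1)%len(q)]-q[i])[1::-1])).round(1) for i in range(len(q))])
E
```

```text
[[ 6.004e+02 -2.050e+01  1.320e+02]
 [ 6.030e+02  2.200e+00  1.320e+02]
 [ 6.258e+02 -3.000e-01  1.320e+02]
 [ 6.233e+02 -2.320e+01  1.320e+02]] [613.1 -10.4 132. ] [np.float64(83.7), np.float64(-6.2), np.float64(-96.1), np.float64(173.4)]
[[612.1 -10.4  68. ]] [612.1 -10.4  68. ] [np.float64(0.0)]
[[564.3 -43.5  62. ]
 [578.8  33.7  62. ]
 [656.   19.6  62. ]
 [642.2 -58.2  62. ]] [610.3 -12.1  62. ] [np.float64(79.4), np.float64(-10.4), np.float64(-100.1), np.float64(169.3)]
```

move_arm(
  motion=[
    [1,1,-25,0,0,-0.11,87],
    [1,1,-60,0,0,-0.11,87],
    [1,1,-95,0,0,-0.11,87],
    [1,1,-130,0,0,-0.11,87],
    [1,1,-148,0,0,-0.11,87],
  ],
)

```text
t: 3.53
ee_pos: [608.4, -7.1, 91.3]
orientation: [-2.336, -2.096, 0.005]
ft_force: [-0.9, 0.4, -0.1]
width: 87.1
```

move_arm(
  motion=[
    [0,0,-12,0,0,0,87],
    [0,0,-12,0,0,0,87],
    [0,0,-12,0,0,0,20],
    [0,0,-12,0,0,0,20],
    [0,0,-12,0,0,0,20],
  ],
)

```text
t: 3.95
ee_pos: [612.4, -8.3, 84.5]
orientation: [2.338, 2.095, 0.004]
ft_force: [0.0, 0.5, 0.5]
width: 70.4
```

move_arm(
  motion=[
    [0,0,0,0,0,0,20],
    [0,0,0,0,0,0,20],
    [0,0,0,0,0,0,20],
    [0,0,0,0,0,0,20],
  ],
)

```text
t: 4.28
ee_pos: [611.3, -8.5, 83.1]
orientation: [2.34, 2.096, 0.001]
ft_force: [0.4, 0.6, -0.3]
width: 44.2
```

move_arm(
  motion=[
    [1,-1,0,0,0,0,20],
    [1,-1,0,0,0,0,20],
    [1,-1,0,0,0,0,20],
    [1,-1,0,0,0,0,20],
    [1,-1,0,0,0,0,20],
  ],
)

```text
t: 4.7
ee_pos: [612.2, -9.6, 82.7]
orientation: [2.34, 2.096, 0.0]
ft_force: [-0.4, -1.0, 0.0]
width: 23.9
```

move_arm(
  motion=[
    [0,0,0,0,0,0,20],
    [0,0,0,0,0,0,20],
    [0,0,0,0,0,0,20],
  ],
)

```text
t: 4.95
ee_pos: [612.2, -9.5, 82.7]
orientation: [2.34, 2.096, 0.0]
ft_force: [-0.5, -0.9, 0.4]
width: 23.6
```

move_arm(
  motion=[
    [0,0,15,0,0,0,20],
    [0,0,40,0,0,0,20],
    [0,0,75,0,0,0,20],
    [0,0,110,0,0,0,20],
    [0,0,130,0,0,0,20],
  ],
)

```text
t: 5.37
ee_pos: [613.0, -9.2, 216.0]
orientation: [2.339, 2.095, 0.004]
ft_force: [0.5, -1.2, -1.4]
width: 23.8
```

move_arm(
  motion=[
    [-5,-25,0,0,0,0.05,20],
    [-10,-60,0,0,0,0.11,20],
    [-15,-98,0,0,0,0.16,20],
    [-20,-136,0,0,0,0.19,20],
    [-26,-174,0,0,0,0.19,20],
  ],
)

```text
t: 5.78
ee_pos: [585.5, -184.5, 212.5]
orientation: [-2.127, -2.311, -0.0]
ft_force: [0.4, -0.2, -1.2]
width: 24.3
```

move_arm(
  motion=[
    [-6,-38,0,0,0,0,20],
    [-12,-76,0,0,0,0,20],
    [-18,-114,0,0,0,0,20],
    [-25,-152,0,0,0,0,20],
    [-31,-180,0,0,0,0,20],
  ],
)

```text
t: 6.2
ee_pos: [554.1, -366.0, 212.2]
orientation: [-2.132, -2.307, 0.0]
ft_force: [1.1, 0.1, -1.0]
width: 23.9
```

move_arm(
  motion=[
    [0,-15,0,0,0,0,20],
    [0,-25,0,0,0,0,20],
    [0,-25,0,0,0,0,20],
    [0,-25,0,0,0,0,20],
  ],
)

```text
t: 6.53
ee_pos: [555.3, -387.4, 212.3]
orientation: [-2.13, -2.308, -0.001]
ft_force: [-0.2, 0.2, -2.2]
width: 24.1
```

```bash
python3 - <<'E'
from h import *
o=get_obs();print(o["t"],o["ee_pos"],o["width"],o["qpos"].round(2))
w=get_image("wrist")
print(mark_of(w,"pink_slot")[:1],mark_of(w,"key_grip")[:1],recognise(w,"key_grip")[:1])
for m in mark_of(w,"pink_slot")[:1]:print(at_z(w,m["location"],62))
for z in(62,62+5):
  pass
cv2.imwrite("pics/e.png",w["color"][:,:,::-1])
e=o["ee_pos"];print([np.round(proj(w,e+[0,0,d]),1) for d in (0,-15,-20,-70)])
E
```

```text
6.5333 [ 555.30864994 -387.39092695  212.25142403] 24.095468005470494 [-0.63  0.51  1.51  0.    1.12 -2.28]
[] [{'location': [281.8, 279.6], 'p': 0.85}] [{'bbox': [278.9, 261.9, 97.4, 117.4], 'p': 0.8}]
[array([262.2, 278.8]), array([250.8, 278.9]), array([247.4, 279. ]), array([220.6, 279.2])]
```

View pics/e.png

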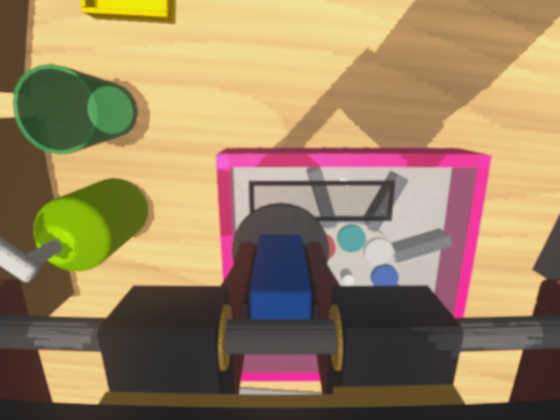

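The wrist view shows the slot's black edge at about columns 250–393 and rows 181–221. The key hangs upright in the jaws, with its flange over the slot's -y end.

```bash
python3 - <<'E'
from h import *
w=get_image("wrist")
c=w["color"]
print(c[200,236:270].sum(1).tolist());print(c[200,380:402].sum(1).tolist());print(c[172:230,365].sum(1).tolist());print(c[172:230,270].sum(1).tolist())
q=np.array([at_z(w,(r,k),62) for k,r in ((250,183),(392.5,180.5),(392,220),(252,222))]);print(q.round(1),q.mean(0))
for i in range(4):
    d=q[(i+1)%4]-q[i];print(np.linalg.norm(d),np.degrees(np.arctan2(d[1],d[0])))
E
```

```text
[603, 606, 605, 606, 607, 606, 609, 609, 609, 610, 604, 573, 478, 333, 219, 187, 225, 324, 440, 512, 536, 539, 542, 541, 542, 543, 544, 545, 546, 545, 543, 541, 540, 540]
[212, 232, 257, 281, 295, 298, 288, 257, 208, 182, 182, 200, 261, 341, 409, 469, 535, 580, 598, 601, 601, 602]
[600, 598, 598, 598, 599, 597, 573, 494, 363, 240, 186, 197, 280, 406, 496, 522, 526, 524, 526, 528, 528, 527, 525, 523, 522, 522, 523, 523, 524, 525, 525, 524, 524, 523, 523, 520, 512, 487, 446, 391, 330, 276, 244, 219, 192, 177, 176, 193, 244, 303, 352, 402, 464, 531, 578, 596, 604, 604]
[613, 614, 612, 613, 613, 609, 583, 501, 370, 249, 195, 201, 296, 428, 515, 542, 545, 544, 539, 539, 541, 541, 541, 541, 542, 543, 545, 543, 540, 535, 508, 431, 315, 225, 213, 225, 234, 237, 237, 236, 236, 235, 236, 235, 233, 233, 234, 232, 233, 232, 232, 232, 230, 231, 229, 230, 230, 228]
[[ 547.1 -415.8   62. ]
 [ 533.4 -281.1   62. ]
 [ 572.5 -274.7   62. ]
 [ 585.8 -411.6   62. ]] [ 559.69619692 -345.77247399   62.        ]
135.43556505860894 95.81769808611672
39.620837922409706 9.290469027455442
137.57818368805954 -84.43030627718616
38.95343666080608 -173.80182685349854
```

```bash
python3 - <<'E'
from h import *
w=get_image("wrist");e=get_obs()["ee_pos"]
q=np.array([at_z(w,(r,k),62) for k,r in ((251,182.3),(389.7,182.3),(389.7,217.5),(251.5,217.5))]);print(q.round(1),q.mean(0))
for i in range(4):
    d=q[(i+1)%4]-q[i];print(np.linalg.norm(d),np.degrees(np.arctan2(d[1],d[0])))
# key handle top/axis check: known handle centre
print(at_z(w,mark_of(w,"key_grip")[0]["location"],e[2]+17.3),e)
E
```

```text
[[ 546.3 -415.1   62. ]
 [ 535.3 -283.7   62. ]
 [ 570.1 -277.6   62. ]
 [ 581.2 -412.6   62. ]] [ 558.24808362 -347.26926477   62.        ]
131.92034605194567 94.78175503629177
35.30780127840718 9.86129814212418
135.43197764482622 -85.29206322495402
34.99677402177318 -175.8492465537926
[ 557.15995258 -387.4508578   230.12648285] [ 555.46509435 -387.4972135   212.82648285]
```

move_arm(
  motion=[
    [4.5,-3,-10,0,0,0,20],
    [4.5,-3,-30,0,0,0,20],
    [4.5,-3,-50,0,0,0,20],
    [4.5,-3,-67,0,0,0,20],
    [4.5,-3,-67,0,0,0,20],
  ],
)

```text
t: 7.35
ee_pos: [557.7, -389.9, 141.0]
orientation: [-2.126, -2.304, 0.001]
ft_force: [-1.3, 1.3, -2.0]
width: 24.2
```

```bash
python3 - <<'E'
from h import *
e=get_obs()["ee_pos"];print(e)
ims=[]
for n in("scene","top"):
    s=get_image(n);p=proj(s,e+[1,0,-70.7]);q=proj(s,np.array([560.7,-390.9,62]));print(p,q)
    r,c=int(p[0]),int(p[1]);ims.append(cv2.resize(s["color"][max(0,r-45):r+45,max(0,c-45):c+45],(400,400),interpolation=2))
cv2.imwrite("pics/f.png",np.hstack(ims)[:,:,::-1])
E
```

```text
[ 557.6731765  -389.90640175  141.03921964]
[np.float64(155.24257935367655), np.float64(166.13053902889573)] [np.float64(157.6813767003243), np.float64(165.90941331214898)]
[np.float64(210.53684169551522), np.float64(441.452544720387)] [np.float64(210.15569928248783), np.float64(440.7572197299855)]
```

View pics/f.png

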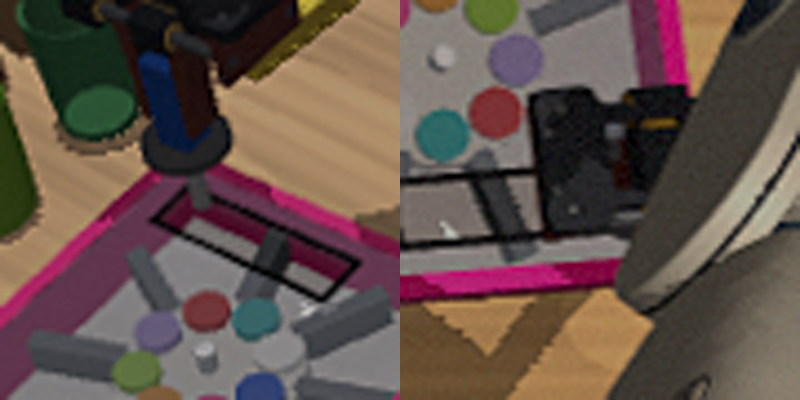

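The scene crop shows the pin tip just above the slot, on its centreline and about 22 mm from the -y end, so I'll descend.

move_arm(
  motion=[
    [0,0,-4,0,0,0,20],
    [0,0,-12,0,0,0,20],
    [0,0,-20,0,0,0,20],
    [0,0,-28,0,0,0,20],
    [0,0,-30,0,0,0,20],
  ],
)

```text
t: 7.87
ee_pos: [558.8, -390.9, 114.0]
orientation: [-2.129, -2.307, 0.0]
ft_force: [-0.4, 0.4, -2.4]
width: 23.7
```

Now the flange to about 9 mm above the lid (TCP z about 91).

move_arm(
  motion=[
    [0.5,0,-8,0,0,0,20],
    [0.5,0,-15,0,0,0,20],
    [0.5,0,-22,0,0,0,20],
    [0.5,0,-23,0,0,0,20],
    [0.5,0,-23,0,0,0,20],
  ],
)

```text
t: 8.28
ee_pos: [559.7, -391.1, 91.8]
orientation: [-2.13, -2.308, 0.0]
ft_force: [0.5, -1.2, -1.2]
width: 24.0
```

move_arm(
  motion=[
    [-0.5,8,0,0,0,0,20],
    [-1.5,18,0,0,0,0,20],
    [-2.3,28,0,0,0,0,20],
    [-3.1,38,0,0,0,0,20],
    [-4,48,0,0,0,0,20],
  ],
)

```text
t: 8.7
ee_pos: [556.1, -342.4, 93.1]
orientation: [2.129, 2.309, -0.001]
ft_force: [-1.2, -1.7, -1.9]
width: 24.1
```

move_arm(
  motion=[
    [-0.8,10,0,0,0,0,20],
    [-1.6,20,0,0,0,0,20],
    [-2.4,30,0,0,0,0,20],
    [-3.2,39,0,0,0,0,20],
    [-3.8,46,0,0,0,0,20],
  ],
)

```text
t: 9.12
ee_pos: [552.6, -296.3, 92.8]
orientation: [2.13, 2.309, 0.0]
ft_force: [-0.6, -0.7, -2.2]
width: 23.7
```

move_arm(
  motion=[
    [0,0,0,0,0,0,20],
    [0,0,0,0,0,0,20],
  ],
)

```text
t: 9.28
ee_pos: [552.2, -296.7, 92.6]
orientation: [-2.129, -2.309, -0.0]
ft_force: [-0.6, -0.7, -2.0]
width: 23.9
```

```bash
python3 - <<'E'
from h import *
o=get_obs();e=o["ee_pos"];print(e,o["ft_force"])
s=get_image("scene");w=get_image("wrist")
cv2.imwrite("pics/g.png",np.hstack([cv2.resize(s["color"][130:260,90:250],(492,400),interpolation=2),cv2.resize(w["color"][100:300,140:500],(308,400)) if 0 else cv2.resize(w["color"][130:330,180:350],(308,400))])[:,:,::-1])
E
```

```text
[ 552.22021894 -296.66679072   92.61116443] [-0.63409392 -0.65698263 -2.04027553]
```

View pics/g.png

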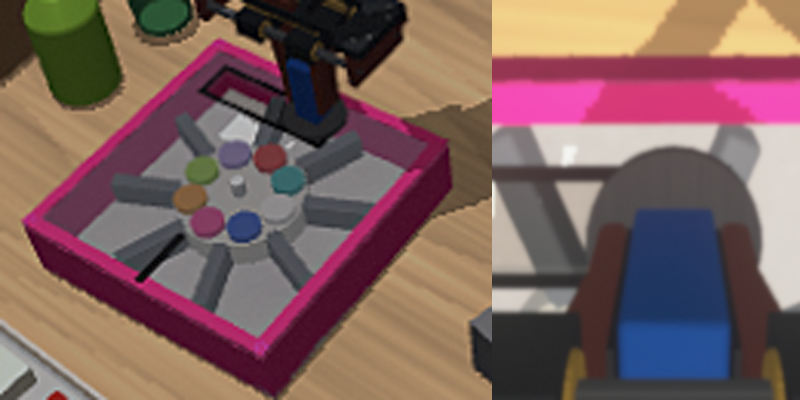

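Pink is close to the pointer. I'll push gently on towards the slot end.

move_arm(
  motion=[
    [-0.1,1.5,0,0,0,0,20],
    [-0.3,3,0,0,0,0,20],
    [-0.4,4.5,0,0,0,0,20],
    [-0.4,5,0,0,0,0,20],
    [-0.4,5,0,0,0,0,20],
  ],
)

```text
t: 9.8
ee_pos: [552.0, -292.6, 92.7]
orientation: [2.13, 2.308, -0.0]
ft_force: [0.2, -1.9, -1.6]
width: 23.7
```

```bash
cat > ang.py <<'E'
from h import *
# wheel angle from coloured samples + pointer, scene camera
def meas(n="scene"):
    s=get_image(n)
    yaw=np.radians(4.7);Rm=np.array([[np.cos(yaw),-np.sin(yaw)],[np.sin(yaw),np.cos(yaw)]])
    c=np.r_[np.array([557,-346])+Rm@[85,30],0]
    W=np.array([[proj(s,np.r_[c[:2]+r*np.array([np.cos(a),np.sin(a)]),62-20]) [::-1] for a in np.radians(np.arange(0,360,.5))] for r in np.arange(5,118,1)],np.float32)
    img=cv2.remap(s["color"],W[...,0],W[...,1],1)
    return s,c,yaw,img
E
python3 - <<'E'
from ang import *
o=get_obs();print(o["ee_pos"],o["ft_force"])
s,c,yaw,img=meas()
# unwrap: tooth (dark grey) angles at r 80..110
L=img[75:105].astype(int).sum(2).mean(0)
d=L; a=np.arange(0,360,.5); ph=np.angle(-(d-d.mean())@np.exp(1j*np.radians(8*a)))/8
print("tooth phase deg (mod45), world ccw:",np.degrees(ph), "pointer yaw 4.7; offset", np.degrees(ph)-4.7)
cv2.imwrite("pics/h.png",np.vstack([cv2.resize(s["color"][130:260,90:250],(720,340),interpolation=2),cv2.resize(img[::-1],(720,226))])[:,:,::-1])
E
```

```text
[ 551.97291945 -292.57074802   92.72174754] [ 0.20943705 -1.91708636 -1.59469859]
tooth phase deg (mod45), world ccw: -18.13472197422066 pointer yaw 4.7; offset -22.83472197422066
```

View pics/h.png

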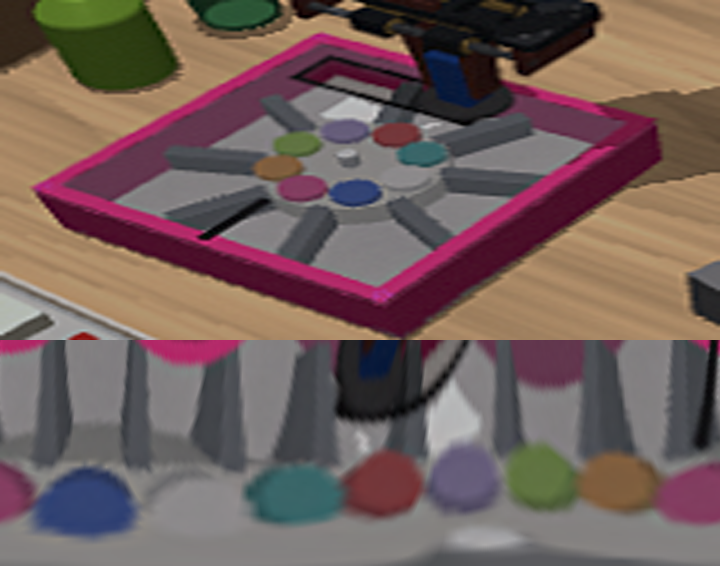

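Pink lines up with the pointer: the tooth phase is within about 0.5° of ideal. I'll add 2 mm for margin, then back off and lift.

move_arm(
  motion=[
    [-0.1,1,0,0,0,0,20],
    [-0.2,2,0,0,0,0,20],
    [-0.2,2,0,0,0,0,20],
  ],
)

```text
t: 10.1
ee_pos: [551.7, -290.3, 92.7]
orientation: [2.131, 2.309, 0.0]
ft_force: [-0.5, -1.8, -1.0]
width: 23.9
```

move_arm(
  motion=[
    [0.3,-4,0,0,0,0,20],
    [0.3,-4,0,0,0,0,20],
  ],
)

```text
t: 10.27
ee_pos: [551.9, -294.6, 92.6]
orientation: [-2.13, -2.308, -0.0]
ft_force: [-0.6, 0.6, -0.3]
width: 23.9
```

```bash
python3 - <<'E'
from ang import *
o=get_obs();print(o["ee_pos"],o["ft_force"])
s,c,yaw,img=meas()
for lo,hi in((70,90),(75,105)):
    d=img[lo:hi].astype(int).sum(2).mean(0)
    d=d.copy();a=np.arange(0,360,.5); print(np.degrees(np.angle(-(d-d.mean())@np.exp(1j*np.radians(8*a)))/8)-4.7)
E
```

```text
[ 551.92376417 -294.63943978   92.62973322] [-0.6203311   0.58204155 -0.28122638]
-24.645032624557317
-24.14651677172106
```

move_arm(
  motion=[
    [0,0,10,0,0,0,20],
    [0,0,35,0,0,0,20],
    [0,0,65,0,0,0,20],
    [0,0,100,0,0,0,20],
    [0,0,120,0,0,0,20],
  ],
)

```text
t: 10.73
ee_pos: [553.1, -294.9, 216.9]
orientation: [2.128, 2.306, 0.002]
ft_force: [1.1, -0.4, -0.9]
width: 23.9
```

move_arm(
  motion=[
    [5,25,0,0,0,-0.05,20],
    [13,60,0,0,0,-0.1,20],
    [21,98,0,0,0,-0.15,20],
    [29,136,0,0,0,-0.19,20],
    [37,174,0,0,0,-0.19,20],
  ],
)

```text
t: 11.15
ee_pos: [588.9, -118.8, 213.6]
orientation: [2.343, 2.093, 0.001]
ft_force: [0.3, 0.4, -1.3]
width: 23.9
```

move_arm(
  motion=[
    [8,38,0,0,0,0,20],
    [16,76,0,0,0,0,20],
    [21,100,0,0,0,0,20],
    [23,110,0,0,0,0,20],
    [23,110,0,0,0,0,20],
  ],
)

```text
t: 11.57
ee_pos: [612.3, -8.3, 213.2]
orientation: [2.337, 2.1, 0.001]
ft_force: [-0.9, -0.1, -1.0]
width: 24.1
```

move_arm(
  motion=[
    [0,0,-15,0,0,0,20],
    [0,0,-35,0,0,0,20],
    [0,0,-50,0,0,0,20],
    [0,0,-58,0,0,0,20],
    [0,0,-58,0,0,0,20],
  ],
)

```text
t: 11.98
ee_pos: [610.5, -11.8, 153.0]
orientation: [-2.34, -2.093, 0.004]
ft_force: [-0.8, 0.3, -1.2]
width: 24.1
```

move_arm(
  motion=[
    [0,0,0,0,0,0,20],
    [0,0,0,0,0,0,20],
  ],
)

```text
t: 12.15
ee_pos: [612.6, -11.1, 155.7]
orientation: [2.34, 2.095, 0.002]
ft_force: [0.2, -0.5, -1.1]
width: 23.8
```

```bash
python3 - <<'E'
from ang import *
o=get_obs();print(o["ee_pos"],o["ft_force"],o["orientation"])
im,c,yaw,img=meas();d=img[75:105].astype(int).sum(2).mean(0);a=np.arange(0,360,.5)
print("wheel",np.degrees(np.angle(-(d-d.mean())@np.exp(1j*np.radians(8*a)))/8)-4.7)
cv2.imwrite("pics/i.png",np.hstack([cv2.resize(im["color"][180:280,220:320],(400,400),interpolation=2),cv2.resize(im["color"][130:260,90:250],(400,400),interpolation=2)])[:,:,::-1])
E
```

```text
[612.63182037 -11.14234843 155.69987846] [ 0.16201372 -0.49082529 -1.0559659 ] [2.34002458e+00 2.09457730e+00 1.52510292e-03]
wheel -24.231024911592833
```

View pics/i.png

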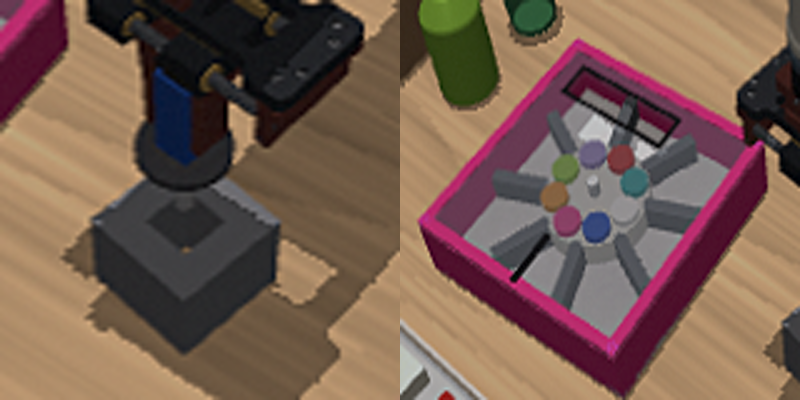

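The pin is centred over the hole. The wheel reading hasn't changed since I backed off. Lowering now.

move_arm(
  motion=[
    [0,0,-10,0,0,0,20],
    [0,0,-22,0,0,0,20],
    [0,0,-34,0,0,0,20],
    [0,0,-44,0,0,0,20],
    [0,0,-50,0,0,0,20],
  ],
)

```text
t: 12.62
ee_pos: [610.8, -10.3, 102.3]
orientation: [-2.338, -2.095, 0.003]
ft_force: [-0.6, 0.6, -2.1]
width: 23.9
```

move_arm(
  motion=[
    [0,0,-6,0,0,0,20],
    [0,0,-11,0,0,0,20],
    [0,0,-16,0,0,0,20],
    [0,0,-19,0,0,0,20],
    [0,0,-21,0,0,0,20],
  ],
)

```text
t: 13.03
ee_pos: [612.0, -10.4, 83.3]
orientation: [-2.34, -2.096, 0.0]
ft_force: [-0.8, 0.4, -0.5]
width: 24.2
```

move_arm(
  motion=[
    [0,0,-1,0,0,0,20],
    [0,0,-1.5,0,0,0,20],
    [0,0,-1.5,0,0,0,20],
    [0,0,-1.5,0,0,0,20],
  ],
)

```text
t: 13.37
ee_pos: [612.1, -10.4, 82.7]
orientation: [2.34, 2.096, 0.0]
ft_force: [-2.6, -0.1, 2.3]
width: 23.9
```

Light contact with fz going up by about 4 N, so the flange is seated. Releasing.

move_arm(
  motion=[
    [0,0,0,0,0,0,60],
    [0,0,0,0,0,0,87],
    [0,0,0,0,0,0,87],
    [0,0,0,0,0,0,87],
    [0,0,0,0,0,0,87],
  ],
)

```text
t: 13.78
ee_pos: [612.1, -10.4, 82.1]
orientation: [2.34, 2.096, 0.0]
ft_force: [0.3, -0.4, -0.5]
width: 53.7
```

move_arm(
  motion=[
    [0,0,0,0,0,0,87],
    [0,0,0,0,0,0,87],
    [0,0,0,0,0,0,87],
    [0,0,0,0,0,0,87],
  ],
)

```text
t: 14.12
ee_pos: [612.0, -10.4, 82.2]
orientation: [2.34, 2.096, 0.0]
ft_force: [-0.7, -0.3, 0.3]
width: 80.3
```

move_arm(
  motion=[
    [0,0,10,0,0,0,87],
    [0,0,40,0,0,0,87],
    [0,0,80,0,0,0,87],
    [0,0,120,0,0,0,87],
    [0,0,160,0,0,0,87],
  ],
)

```text
t: 14.53
ee_pos: [611.5, -10.4, 244.5]
orientation: [-2.34, -2.096, 0.0]
ft_force: [0.6, 0.8, -0.2]
width: 86.6
```

move_arm(
  motion=[
    [0,0,5,0,0,0,87],
    [0,0,5,0,0,0,87],
    [0,0,5,0,0,0,87],
  ],
)

```text
t: 14.78
ee_pos: [611.7, -10.4, 247.4]
orientation: [2.34, 2.096, 0.001]
ft_force: [-0.1, 0.3, -0.6]
width: 87.0
```

```bash
python3 - <<'E'
from ang import *
o=get_obs();print(o["t"],o["ee_pos"],o["ft_force"],o["width"])
s,c,yaw,img=meas();d=img[75:105].astype(int).sum(2).mean(0);a=np.arange(0,360,.5)
print("wheel",np.degrees(np.angle(-(d-d.mean())@np.exp(1j*np.radians(8*a)))/8)-4.7)
w=get_image("wrist")
for i in(s,w): print(mark_of(i,"key_grip")[:1])
print(tri([ray(i,mark_of(i,"key_grip")[0]["location"]) for i in(s,w)]))
cv2.imwrite("pics/j.png",np.hstack([cv2.resize(s["color"][180:280,220:320],(400,400),interpolation=2),cv2.resize(w["color"][130:240,220:340],(400,400),interpolation=2)])[:,:,::-1])
E
```

```text
14.7833 [611.69058292 -10.37431833 247.40227902] [-0.08617894  0.28627804 -0.64513438] 86.98892976210517
wheel -24.23649639208987
[{'location': [228.3, 269.0], 'p': 0.58}]
[]Traceback (most recent call last):
  File "<stdin>", line 7, in <module>
IndexError: list index out of range
```

```bash
python3 - <<'E'
from ang import *
s=get_image("scene");w=get_image("wrist")
cv2.imwrite("pics/j.png",np.hstack([cv2.resize(s["color"][180:280,220:320],(400,400),interpolation=2),cv2.resize(w["color"][130:240,220:340],(400,400),interpolation=2)])[:,:,::-1])
E
```

```text
(no output)
```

View pics/j.png

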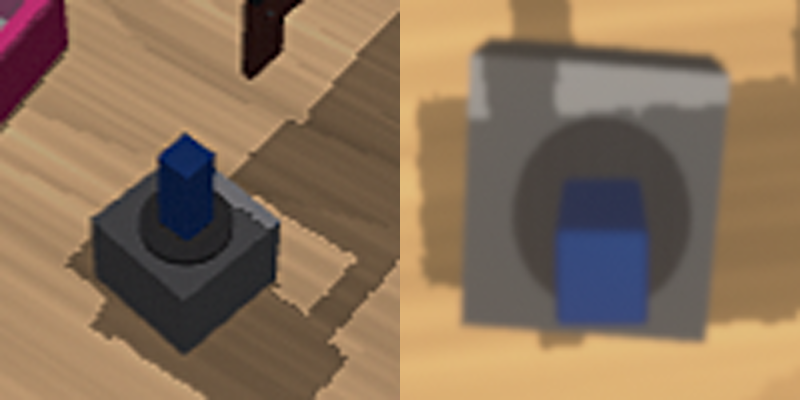

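The key stands upright on the stand with its flange flat and nothing touching it, so I'm handing in.

```bash
python3 -c "from workcell import close_job; print(close_job())"
```

```text
the job is handed in; nothing more can be done
None
```

I pushed the pink display's wheel on by one tooth and put the key back in its stand. The job was handed in at about 15 s of the 58 s allowed.

- **Push:** I put the key's pin through the slot near its -y end and pushed the tooth along +y. I stopped at about +56 mm by my estimate of the slot centre, good to roughly 3 mm, and felt no contact with the slot end. I then backed off and lifted out.
- **Wheel check:** after release the scene camera put the wheel about 1.5–2° past the ideal one-tooth position, the same reading as just after I backed off. The pink sample was next to the black pointer.
- **Key check:** I felt light contact (about 4 N) with the gripper at the same height as when I picked the key up. The last pictures show the key upright, its flange flat on the stand, and the open gripper well clear above it.
- **Failed or disagreed:**
  - The network did not find the key in the last wrist picture, so I could not triangulate its position. That check rests on the pictures alone.
  - The network's slot mark was about 7 mm off in x from my wrist-camera measurement. I used the wrist value, and the pin went in cleanly.

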